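Set out the neutral density filters by shade

TASK

Set out the four neutral density filters for the detector test: stand them on the four seats of the metal rail, one on each and centred on its white ring, in order of shade, with the lightest on the seat next to the light-sensor head and the darkest at the far end by the mirror mount. Leave all four upright with their windows up, released and at rest.

Things in the scene. Friction and masses are not known exactly. Their poses are not given: they have to be found in the camera images.
- filter_white: loose neutral density filter in a bright-metal cell with fine grooves round its side: an upright cylinder, diameter 40, height 22, about 60 g, with a flat round frosted white (the lightest of the four) window, diameter 36, on its top face. It stands right side up on the worktop, to the robot's right; nothing stands within 20 of its side. Origin at the centre of its underside, z up; any yaw grips alike.
- filter_light: loose neutral density filter in a bright-metal cell with fine grooves round its side: an upright cylinder, diameter 40, height 22, about 60 g, with a flat round light grey (second lightest) window, diameter 36, on its top face. It stands right side up on the worktop, to the robot's right; nothing stands within 20 of its side. Origin at the centre of its underside, z up; any yaw grips alike.
- filter_dark: loose neutral density filter in a bright-metal cell with fine grooves round its side: an upright cylinder, diameter 40, height 22, about 60 g, with a flat round dark grey (second darkest) window, diameter 36, on its top face. It stands right side up on the worktop, to the robot's right; nothing stands within 20 of its side. Origin at the centre of its underside, z up; any yaw grips alike.
- filter_black: loose neutral density filter in a bright-metal cell with fine grooves round its side: an upright cylinder, diameter 40, height 22, about 60 g, with a flat round black (the darkest) window, diameter 36, on its top face. It stands right side up on the worktop, to the robot's right; nothing stands within 20 of its side. Origin at the centre of its underside, z up; any yaw grips alike.
- seat_1: one end seat of the row of four equal fixed seats, 66 apart, on a flat bright-metal rail (62 wide, 384 long, 10 thick) to the robot's left: a flat black rubber disc, diameter 52, with a white ring, 3 proud of the rail, no recess: a filter just stands on it. Origin at the centre of its top face, 13 above the worktop; z up, y along the rail from seat_1 to seat_4.
- seat_2: second seat of the row, beside seat_1 and like it. Note on the way between filters and rail: in the middle stand a micrometer stage (88 high, 0.31 to 0.45 m ahead of the robot), a vacuum chamber (173 high, from 0.48 m ahead) and an overhanging microscope (from 0.64 m ahead): cross drawn in, about 0.42 m ahead of the robot, with the filter 150 above the worktop.
- seat_3: third seat of the row, beside seat_4 and like seat_1: fixed black rubber disc with a white ring. Origin at the centre of its top face, axes as seat_1.
- seat_4: the other end seat of the row, like seat_1: fixed black rubber disc with a white ring. Origin at the centre of its top face, axes as seat_1.
- sensor_head: fixed round black light-sensor head with a white ring round the hole in its top and a short stub at its side, 44x57, 23 high; it stands on the same rail, 61 beyond the end seat, sometimes by seat_1 and sometimes by seat_4. A fixed black upright mirror mount, 50 high, stands likewise at the other end. Origin at the centre of its underside.

How it is judged:
At the end, for the whole second after the job is handed in: Counted from the end where the sensor head stands, the seats carry the white, light grey, dark grey and black filters; each stands on its seat (underside within 5 mm of the seat's top), its centre within 12 mm of the seat's centre, upright within 0.12 rad with its window up, and at rest (angle between each of filter_white, filter_light, filter_dark, filter_black's own z axis and vertical below 0.12 rad and linear speed of each of filter_white, filter_light, filter_dark, filter_black below 0.02 m/s and angular speed of each of filter_white, filter_light, filter_dark, filter_black below 0.2 rad/s and ((horizontal distance between sensor_head and seat_1 below 0.11 m and horizontal distance between filter_white and seat_1 below 0.012 m and z of filter_white in the frame of seat_1 between -0.004 and 0.005 m and horizontal distance between filter_light and seat_2 below 0.012 m and z of filter_light in the frame of seat_2 between -0.004 and 0.005 m and horizontal distance between filter_dark and seat_3 below 0.012 m and z of filter_dark in the frame of seat_3 between -0.004 and 0.005 m and horizontal distance between filter_black and seat_4 below 0.012 m and z of filter_black in the frame of seat_4 between -0.004 and 0.005 m) or (horizontal distance between sensor_head and seat_4 below 0.11 m and horizontal distance between filter_white and seat_4 below 0.012 m and z of filter_white in the frame of seat_4 between -0.004 and 0.005 m and horizontal distance between filter_light and seat_3 below 0.012 m and z of filter_light in the frame of seat_3 between -0.004 and 0.005 m and horizontal distance between filter_dark and seat_2 below 0.012 m and z of filter_dark in the frame of seat_2 between -0.004 and 0.005 m and horizontal distance between filter_black and seat_1 below 0.012 m and z of filter_black in the frame of seat_1 between -0.004 and 0.005 m))); the robot touches nothing.
It also fails if it takes over 115 s, if anything falls off the work surface, if the arm or the gripper's body presses on something with over 40 N, if the wrist force passes 120 N, or if a joint passes its speed limit or range.

ROBOT

A 6-joint arm with a two-finger parallel gripper is mounted at the origin on a cart in front of the work surface, level with it; the furniture and walls round the work are solid. World frame = base frame: x ahead of the robot, y to its left, z up, the work surface at z = 0. Lengths are in m, angles in rad, forces in N, time in s.
With the tool pointing down it reaches from about 0.35 to 0.975 m from the base axis. Payload 4.9 kg.
Tool frame: the origin (TCP) lies at the very end of the fingers, on their centre line; the grasp point (between the pads) lies 19 mm behind it; z points along the fingers, y is the line along which they close (so a half turn about z gives the same grasp; the last joint's range is limited). The gripper opens to 85 mm and grips with 20 to 120 N. Pads are 22 mm wide; open, the fingers measure 114 mm over their backs; the gripper's body (76 mm by 85 mm) begins 54 mm behind the grasp point. The pads swing forward as they close: fully open they stand 13 mm farther back than shut.
Start: joints at [1.01, 0.053, 1.613, -0, 1.476, -0.119], TCP at [0.267, 0.565, 0.231] pointing down, gripper open.
Joint ranges: [-3.01, 3.01], [-1.01, 2.22], [0.06, 2.58], [-1.02, 4.17], [0.09, 2.62], [-3.14, 3.14]. Speed limits (rad/s): [2.57, 2.57, 3.14, 3.14, 3.14, 3.14].

INTERFACE

Orientations are given as a rotation vector (axis times angle).
In Python, from station import ctrl gives the robot as it stands. The module is installed in compiled form; this text tells all that it offers.
- The arm moves only by the tool jog_arm, never from a script. Its argument "steps" is a list of rows, each an object with "delta_rot": the turn, a rotation vector about the tool's x, y, z in degrees, a list of three; "linear": the shift along the tool's x, y, z in m, a list of three; "grip": the finger opening in m, from 0 to 0.0854. In form: [{"delta_rot": [rx, ry, rz], "linear": [x, y, z], "grip": grip}, ...]. A call has 1 to 10 rows; each row shifts and turns the commanded pose from where the row before left it, along the tool's axes as they then stand; what a row does not reach is not made up. A row lasts 1/10 s, in which the tool goes at most 50 mm and 8.59 degrees, less where a joint would pass 70% of its speed; a pose out of reach is approached as far as the arm can. A call with a gripper value outside its range is refused whole. The fingers move at their own pace and stop on an object; "newtons" is the grip in N (left out, the last holds). Time passes only in rows, so rows that do not move let the fingers close. It gives the time, the measured TCP pose, the force, the opening and the grip force at its end, in the units of the state.
- ctrl.get_obs(): the state, without advancing time (a new reading comes with each control period).
- ctrl.get_image(name): name is "side" or "top"; returns (picture, depth): 480x640x3 uint8, red, green, blue; 480x640 float32, m along the optical axis (not along the pixel's ray), 0 where there is no reading.
- ctrl.camera_info(name): a dict with "camera_matrix" (3x3 intrinsics, pixels), "R" (3x3) and "t" (3): a world point X has camera coordinates R X + t. Camera axes: x right, y down, z forward; pixel columns grow to the right and rows downward; lengths in m; the calibration is good to about 2 mm. A picture is of the moment at which its call begins. camera_info takes no time and is no camera call.
- ctrl.finish_job(): hands the job in; it is judged then, once.
The state is a dict: "t": time; "q": joint angles; "dq": joint speeds; "effort": joint torques, N m; "tool_pos": TCP position; "tool_rot": TCP orientation; "contact_force": force on the tool from outside, world axes, zero at the start; "wrist_torque": the same for the moment, N m; "opening": finger opening in m; "grip_force": force on a finger pad.
Only numpy, scipy, OpenCV 4.12 (cv2) and the standard library are available. Lean on these libraries where they do the work, as an engineer would, in place of code of your own. Each camera call takes 0.05 s, during which the arm holds its last target. There are 200 camera calls.

## Working session

There is one attempt and no reset: what is moved stays moved. The work goes in short steps, Python scripts to look and compute and a tool call to move; the robot and the scene stay as the last step left them, time stands still between calls to the robot, and variables do not carry over. Pictures are saved under pics/ and viewed, at most 14 in all, crops included, and the job is handed in when it is done.

Besides the shell and the picture viewer there is one more tool, called after "Emit:" as name([rows], argument=value, ...), one row to a line, values as JSON. jog_arm: Moves the arm, as the interface text tells. Its arguments: {"type":"object","properties":{"steps":{"type":"array"},"newtons":{"type":"number"}},"required":["steps"]}

```bash
mkdir -p pics; python3 - <<'E'
from station import ctrl
import cv2,numpy as np
for n in("top","side"):
    im,d=ctrl.get_image(n); cv2.imwrite(f"pics/{n}0.png",im[:,:,::-1]); np.savez(f"{n}0.npz",im=im,d=d)
    c=ctrl.camera_info(n); R=np.array(c["R"]);print(n,np.round(c["camera_matrix"],1).tolist(),np.round(R,3).tolist(),np.round(-R.T@np.array(c["t"]),3))
o=ctrl.get_obs();print({k:np.round(v,3).tolist() for k,v in o.items()})
E
```

```text
top [[589.2, 0.0, 318.2], [0.0, 589.2, 246.3], [0.0, 0.0, 1.0]] [[0.009, -1.0, 0.006], [-0.999, -0.009, -0.032], [0.032, -0.006, -0.999]] [ 4.540e-01 -1.000e-03  1.337e+00]
side [[554.4, 0.0, 327.4], [0.0, 554.4, 243.1], [0.0, 0.0, 1.0]] [[-0.895, -0.446, 0.016], [-0.182, 0.333, -0.925], [0.407, -0.831, -0.38]] [-0.133  1.343  0.645]
{'t': 0.1, 'q': [1.01, 0.053, 1.614, 0.0, 1.476, -0.119], 'dq': [-0.001, -0.003, -0.004, -0.001, 0.0, -0.001], 'effort': [-0.0, -39.49, -37.137, -0.0, 0.004, -0.0], 'tool_pos': [0.267, 0.565, 0.23], 'tool_rot': [-0.688, -3.065, 0.003], 'contact_force': [0.365, -1.171, -0.002], 'wrist_torque': [-0.036, -0.021, 0.033], 'grip_force': 0.0, 'opening': 0.086}
```

View pics/top0.png

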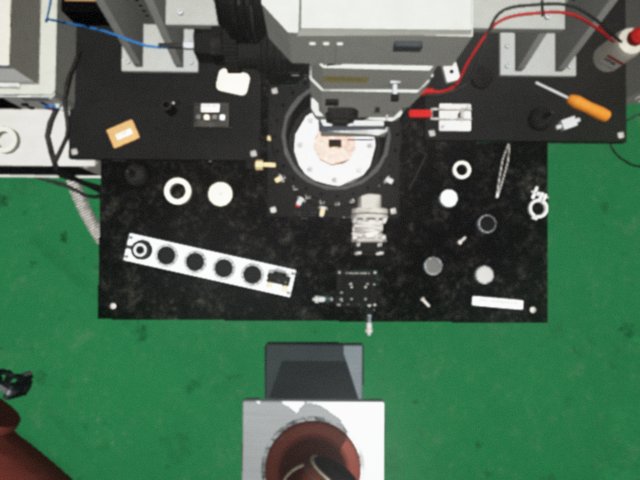

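View pics/side0.png

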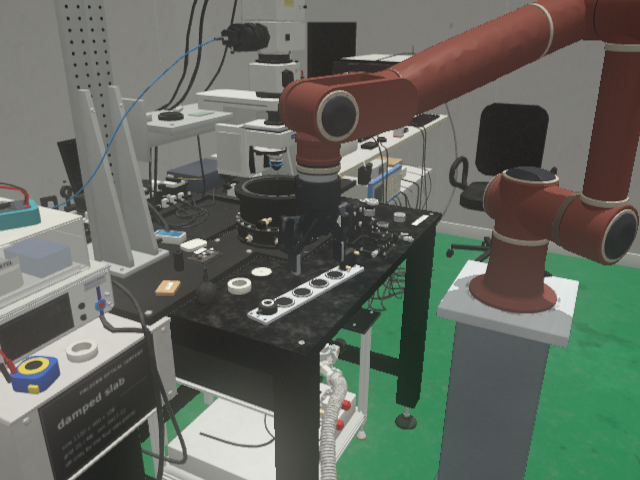

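The top view shows the rail at left: sensor head at (141,249), seats at about (166,255) to (252,274), mirror mount at (278,277). The filter candidates are at right: (449,198), (487,224), (433,266) and (485,274). I'll zoom in and measure them.

```bash
cat > h.py <<'E'
from station import ctrl
import numpy as np
def ray(n,u,v,z):
    c=ctrl.camera_info(n);R=np.array(c["R"]);o=-R.T@np.array(c["t"])
    d=R.T@np.linalg.inv(c["camera_matrix"])@np.array([u,v,1.]);return o+d*(z-o[2])/d[2]
E
python3 - <<'E'
from h import *
import cv2
z=np.load("top0.npz");im,d=z["im"],z["d"]
a=cv2.resize(im[150:310,400:560],(560,560),interpolation=cv2.INTER_CUBIC)
cv2.imwrite("pics/crop0.png",a[:,:,::-1])
g=cv2.cvtColor(im,cv2.COLOR_RGB2GRAY)
def height(u,v):
    c=ctrl.camera_info("top");R=np.array(c["R"]);D=np.median(d[int(v)-2:int(v)+3,int(u)-2:int(u)+3]);p=np.linalg.inv(c["camera_matrix"])@[u,v,1]*D
    return (R.T@(p-np.array(c["t"])))[2]
for u,v in[(449,198),(487,224),(433,266),(485,274),(461,170)]:
    s=g[v-16:v+17,u-16:u+17]; m=(s>75).astype(np.uint8)
    cs,_=cv2.findContours(m,cv2.RETR_EXTERNAL,cv2.CHAIN_APPROX_NONE);k=max(cs,key=cv2.contourArea)
    (x,y),r=cv2.minEnclosingCircle(k);x+=u-16;y+=v-16
    print((u,v),g[v,u],round(x,1),round(y,1),round(r,1),round(height(x,y),3),ray("top",x,y,.022).round(4))
# seats: dark blobs within rail
m=cv2.inRange(g,0,90)
cs,_=cv2.findContours(m[225:305,115:305].copy(),cv2.RETR_LIST,cv2.CHAIN_APPROX_NONE)
for k in cs:
    A=cv2.contourArea(k)
    if 100<A<900:
        (x,y),r=cv2.minEnclosingCircle(k);M=cv2.moments(k);x,y=M["m10"]/M["m00"]+115,M["m01"]/M["m00"]+225
        print(A,round(r,1),round(x,1),round(y,1),round(height(x,y),3),ray("top",x,y,.013).round(4))
E
```

```text
(449, 198) 251 448.1 197.7 10.1 0.022 [ 0.6085 -0.2988  0.022 ]
(487, 224) 41 486.4 223.4 9.7 0.022 [ 0.5515 -0.3848  0.022 ]
(433, 266) 133 432.8 265.5 9.9 0.024 [ 0.4562 -0.2648  0.022 ]
(485, 274) 225 484.1 274.7 10.2 0.023 [ 0.4367 -0.3795  0.022 ]
(461, 170) 26 461.3 169.5 10.3 0.001 [ 0.6723 -0.3284  0.022 ]
163.0 10.5 278.3 277.8 0.059 [0.4257 0.0804 0.013 ]
189.5 8.3 251.8 274.2 0.013 [0.4332 0.1399 0.013 ]
186.0 8.1 223.3 267.7 0.014 [0.4471 0.2041 0.013 ]
187.0 8.1 194.4 261.4 0.014 [0.4608 0.2689 0.013 ]
188.0 8.2 165.7 255.0 0.014 [0.4745 0.3336 0.013 ]
```

View pics/crop0.png

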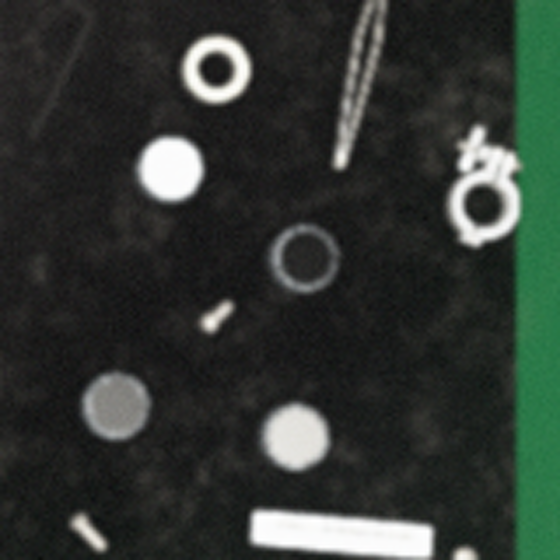

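The crop shows white at crop pixel (171,169), black at (305,258), dark grey at (117,405) and light grey at (296,437). All four tops measure 22 mm high. The seats are 66 mm apart at 13 mm height, and the sensor head is at the high-y end. So the placing is W→(0.4745,0.3336), L→(0.4608,0.2689), D→(0.4471,0.2041), K→(0.4332,0.1399).

```bash
cat > go.py <<'E'
# usage: go.py [yaw_target_deg] x,y,z x,y,z ...  -> rows in tool axes for each leg (starting from measured pose)
import sys
from h import *
from scipy.spatial.transform import Rotation as Ro
o=ctrl.get_obs();p=np.array(o["tool_pos"]);R=Ro.from_rotvec(o["tool_rot"]).as_matrix()
print("t",round(o["t"],1),"pos",p.round(4),"yaw_y",np.degrees(np.arctan2(R[1,1],R[0,1])).round(2),"z",R[:,2].round(3),"open",round(o["opening"],4),"gf",round(o["grip_force"],1))
for a in sys.argv[1:]:
    w=np.array(list(map(float,a.split(","))))
    d=R.T@(w-p);n=int(np.ceil(np.linalg.norm(d)/.049));print(a,"total",d.round(4),"rows",n,"each",(d/max(n,1)).round(4));p=w
E
python3 go.py .42,.3,.2 .42,-.25,.2 .6085,-.2988,.12 .6085,-.2988,.002
```

```text
t 0.1 pos [0.2669 0.5645 0.2302] yaw_y 64.69 z [-0.001 -0.002 -1.   ] open 0.0856 gf 0.0
.42,.3,.2 total [-0.2515 -0.1736  0.0304] rows 7 each [-0.0359 -0.0248  0.0043]
.42,-.25,.2 total [-0.2352 -0.4972  0.0009] rows 12 each [-0.0196 -0.0414  0.0001]
.6085,-.2988,.12 total [-0.1913  0.0366  0.0799] rows 5 each [-0.0383  0.0073  0.016 ]
.6085,-.2988,.002 total [-0.      0.0002  0.118 ] rows 3 each [-0.      0.0001  0.0393]
```

Emit:
jog_arm([
  {"delta_rot": [0, 0, 0], "linear": [-0.036, -0.025, 0.004], "grip": 0.07},
  {"delta_rot": [0, 0, 0], "linear": [-0.036, -0.025, 0.004], "grip": 0.07},
  {"delta_rot": [0, 0, 0], "linear": [-0.036, -0.025, 0.004], "grip": 0.07},
  {"delta_rot": [0, 0, 0], "linear": [-0.036, -0.025, 0.004], "grip": 0.07},
  {"delta_rot": [0, 0, 0], "linear": [-0.036, -0.025, 0.004], "grip": 0.07},
  {"delta_rot": [0, 0, 0], "linear": [-0.036, -0.025, 0.004], "grip": 0.07},
  {"delta_rot": [0, 0, 0], "linear": [-0.036, -0.025, 0.004], "grip": 0.07},
  {"delta_rot": [0, 0, 0], "linear": [-0.02, -0.041, 0], "grip": 0.07},
  {"delta_rot": [0, 0, 0], "linear": [-0.02, -0.041, 0], "grip": 0.07},
  {"delta_rot": [0, 0, 0], "linear": [-0.02, -0.041, 0], "grip": 0.07},
], newtons=40)

```text
t: 1.1
tool_pos: [0.4213, 0.1604, 0.2027]
tool_rot: [-0.688, -3.065, 0.001]
contact_force: [0.6, -0.7, -0.2]
opening: 0.0707
grip_force: 0.0
```

Emit:
jog_arm([
  {"delta_rot": [0, 0, 0], "linear": [-0.02, -0.041, 0], "grip": 0.07},
  {"delta_rot": [0, 0, 0], "linear": [-0.02, -0.041, 0], "grip": 0.07},
  {"delta_rot": [0, 0, 0], "linear": [-0.02, -0.041, 0], "grip": 0.07},
  {"delta_rot": [0, 0, 0], "linear": [-0.02, -0.041, 0], "grip": 0.07},
  {"delta_rot": [0, 0, 0], "linear": [-0.02, -0.041, 0], "grip": 0.07},
  {"delta_rot": [0, 0, 0], "linear": [-0.02, -0.041, 0], "grip": 0.07},
  {"delta_rot": [0, 0, 0], "linear": [-0.02, -0.041, 0], "grip": 0.07},
  {"delta_rot": [0, 0, 0], "linear": [-0.02, -0.041, 0], "grip": 0.07},
  {"delta_rot": [0, 0, 0], "linear": [-0.02, -0.041, 0], "grip": 0.07},
  {"delta_rot": [0, 0, 0], "linear": [0, 0, 0], "grip": 0.07},
])

```text
t: 2.1
tool_pos: [0.426, -0.2526, 0.2029]
tool_rot: [-0.697, -3.062, 0.002]
contact_force: [0.6, -0.3, -0.1]
opening: 0.0696
grip_force: 0.0
```

```bash
python3 go.py .6085,-.2988,.1 .6085,-.2988,.002
```

```text
t 2.1 pos [ 0.426  -0.2526  0.2029] yaw_y 64.36 z [-0.001 -0.001 -1.   ] open 0.0696 gf 0.0
.6085,-.2988,.1 total [-0.1846  0.0374  0.1027] rows 5 each [-0.0369  0.0075  0.0205]
.6085,-.2988,.002 total [-0.0001  0.0001  0.098 ] rows 2 each [-0.      0.0001  0.049 ]
```

Emit:
jog_arm([
  {"delta_rot": [0, 0, 0], "linear": [-0.037, 0.0075, 0.02], "grip": 0.07},
  {"delta_rot": [0, 0, 0], "linear": [-0.037, 0.0075, 0.02], "grip": 0.07},
  {"delta_rot": [0, 0, 0], "linear": [-0.037, 0.0075, 0.02], "grip": 0.07},
  {"delta_rot": [0, 0, 0], "linear": [-0.037, 0.0075, 0.02], "grip": 0.07},
  {"delta_rot": [0, 0, 0], "linear": [-0.037, 0.0075, 0.02], "grip": 0.07},
  {"delta_rot": [0, 0, 0], "linear": [0, 0, 0.04], "grip": 0.07},
  {"delta_rot": [0, 0, 0], "linear": [0, 0, 0.03], "grip": 0.07},
  {"delta_rot": [0, 0, 0], "linear": [0, 0, 0], "grip": 0.07},
])

```text
t: 2.9
tool_pos: [0.6061, -0.2903, 0.0264]
tool_rot: [-0.685, -3.054, -0.007]
contact_force: [0.2, -0.7, -1.3]
opening: 0.0699
grip_force: 0.0
```

```bash
python3 go.py .6085,-.2988,.003; python3 - <<'E'
from h import *
import cv2
a,_=ctrl.get_image("side");b,_=ctrl.get_image("top")
f=lambda i,u,v:cv2.resize(i[v-60:v+60,u-60:u+60],(400,400),interpolation=cv2.INTER_CUBIC)
c=ctrl.camera_info("side");q=np.array(c["camera_matrix"])@(np.array(c["R"])@[.6085,-.2988,.02]+np.array(c["t"]));q=q/q[2];print(q)
cv2.imwrite("pics/w1.png",np.hstack([f(a,int(q[0]),int(q[1])),f(b,448,198)])[:,:,::-1])
E
```

```text
t 2.9 pos [ 0.6061 -0.2903  0.0264] yaw_y 64.73 z [-0.01   0.007 -1.   ] open 0.0699 gf 0.0
.6085,-.2988,.003 total [-0.0061 -0.0068  0.0234] rows 1 each [-0.0061 -0.0068  0.0234]
[344.25174159 212.86436083   1.        ]
```

View pics/w1.png

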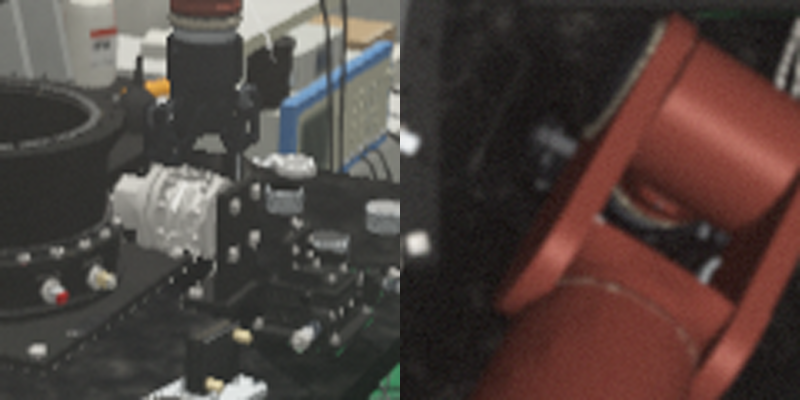

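The picture shows the gripper above the white filter, but both views are mostly blocked by the chamber and the forearm. I'll rely on the measured pose.

Emit:
jog_arm([
  {"delta_rot": [0, 0, 0], "linear": [-0.006, -0.007, 0], "grip": 0.07},
  {"delta_rot": [0, 0, 0], "linear": [0, 0, 0], "grip": 0.07},
])

```text
t: 3.2
tool_pos: [0.6144, -0.3046, 0.0367]
tool_rot: [0.688, 3.06, -0.004]
contact_force: [0.1, -0.1, -0.4]
opening: 0.0705
grip_force: 0.0
```

```bash
python3 go.py .6085,-.2988,.003
```

```text
t 3.2 pos [ 0.6144 -0.3046  0.0367] yaw_y 64.65 z [ 0.005 -0.003 -1.   ] open 0.0705 gf 0.0
.6085,-.2988,.003 total [0.008  0.0027 0.0337] rows 1 each [0.008  0.0027 0.0337]
```

Emit:
jog_arm([
  {"delta_rot": [0, 0, 0], "linear": [0, 0, 0], "grip": 0.07},
  {"delta_rot": [0, 0, 0], "linear": [0, 0, 0], "grip": 0.07},
  {"delta_rot": [0, 0, 0], "linear": [0, 0, 0], "grip": 0.07},
])

```text
t: 3.5
tool_pos: [0.6126, -0.3025, 0.0339]
tool_rot: [0.688, 3.065, -0.0]
contact_force: [0.1, -0.4, 0.0]
opening: 0.0696
grip_force: 0.0
```

```bash
python3 go.py .6085,-.2988,.003
```

```text
t 3.5 pos [ 0.6126 -0.3025  0.0339] yaw_y 64.69 z [ 0.001 -0.    -1.   ] open 0.0696 gf 0.0
.6085,-.2988,.003 total [0.0053 0.0016 0.0309] rows 1 each [0.0053 0.0016 0.0309]
```

Emit:
jog_arm([
  {"delta_rot": [0, 0, 0], "linear": [0.005, 0.0015, 0.01], "grip": 0.07},
  {"delta_rot": [0, 0, 0], "linear": [0, 0, 0.014], "grip": 0.07},
  {"delta_rot": [0, 0, 0], "linear": [0, 0, 0.006], "grip": 0.07},
  {"delta_rot": [0, 0, 0], "linear": [0, 0, 0], "grip": 0.07},
  {"delta_rot": [0, 0, 0], "linear": [0, 0, 0], "grip": 0.07},
  {"delta_rot": [0, 0, 0], "linear": [0, 0, 0], "grip": 0.03},
  {"delta_rot": [0, 0, 0], "linear": [0, 0, 0], "grip": 0.03},
  {"delta_rot": [0, 0, 0], "linear": [0, 0, 0], "grip": 0.03},
  {"delta_rot": [0, 0, 0], "linear": [0, 0, 0], "grip": 0.03},
  {"delta_rot": [0, 0, 0], "linear": [0, 0, 0], "grip": 0.03},
])

```text
t: 4.5
tool_pos: [0.6093, -0.2994, 0.0043]
tool_rot: [0.688, 3.064, -0.001]
contact_force: [-0.5, 0.8, 4.1]
opening: 0.0378
grip_force: 40.5
```

```bash
python3 go.py .6085,-.2988,.003
```

```text
t 4.5 pos [ 0.6093 -0.2994  0.0043] yaw_y 64.68 z [ 0.001 -0.001 -1.   ] open 0.0378 gf 40.5
.6085,-.2988,.003 total [0.001  0.0002 0.0013] rows 1 each [0.001  0.0002 0.0013]
```

Emit:
jog_arm([
  {"delta_rot": [0, 0, 0], "linear": [0, 0, -0.015], "grip": 0.03},
  {"delta_rot": [0, 0, 4], "linear": [0, 0, -0.03], "grip": 0.03},
  {"delta_rot": [0, 0, 8.5], "linear": [0, 0, -0.03], "grip": 0.03},
  {"delta_rot": [0, 0, 8.5], "linear": [0, 0, -0.03], "grip": 0.03},
  {"delta_rot": [0, 0, 8.5], "linear": [0, 0, -0.025], "grip": 0.03},
  {"delta_rot": [0, 0, 8.5], "linear": [0, 0, -0.02], "grip": 0.03},
  {"delta_rot": [0, 0, 8.5], "linear": [0, 0, -0.01], "grip": 0.03},
  {"delta_rot": [0, 0, 8.5], "linear": [0, 0, 0], "grip": 0.03},
  {"delta_rot": [0, 0, 8.5], "linear": [0, 0, 0], "grip": 0.03},
  {"delta_rot": [0, 0, 8.5], "linear": [0, 0, 0], "grip": 0.03},
])

```text
t: 5.5
tool_pos: [0.6083, -0.2987, 0.1638]
tool_rot: [-2.365, -2.068, 0.0]
contact_force: [-0.7, -0.2, -1.1]
opening: 0.0374
grip_force: 40.2
```

```bash
python3 go.py .42,-.27,.165 .42,.20,.165 .4745,.3336,.165 .4745,.3336,.018
```

```text
t 5.5 pos [ 0.6083 -0.2987  0.1638] yaw_y -7.66 z [-0.  0. -1.] open 0.0374 gf 40.2
.42,-.27,.165 total [ 0.0033 -0.1904 -0.0011] rows 4 each [ 0.0008 -0.0476 -0.0003]
.42,.20,.165 total [ 4.658e-01 -6.260e-02  1.000e-04] rows 10 each [ 0.0466 -0.0063  0.    ]
.4745,.3336,.165 total [0.1397 0.0362 0.    ] rows 3 each [0.0466 0.0121 0.    ]
.4745,.3336,.018 total [-0.00e+00  1.00e-04  1.47e-01] rows 4 each [-0.      0.      0.0367]
```

Emit:
jog_arm([
  {"delta_rot": [0, 0, 0], "linear": [0, -0.03, 0], "grip": 0.03},
  {"delta_rot": [0, 0, 0], "linear": [0, -0.045, 0], "grip": 0.03},
  {"delta_rot": [0, 0, 0], "linear": [0, -0.045, 0], "grip": 0.03},
  {"delta_rot": [0, 0, 0], "linear": [0.003, -0.045, 0], "grip": 0.03},
  {"delta_rot": [0, 0, 0], "linear": [0.02, -0.025, 0], "grip": 0.03},
  {"delta_rot": [0, 0, 0], "linear": [0.045, -0.006, 0], "grip": 0.03},
  {"delta_rot": [0, 0, 0], "linear": [0.045, -0.006, 0], "grip": 0.03},
  {"delta_rot": [0, 0, 0], "linear": [0.045, -0.006, 0], "grip": 0.03},
  {"delta_rot": [0, 0, 0], "linear": [0.045, -0.006, 0], "grip": 0.03},
  {"delta_rot": [0, 0, 0], "linear": [0.045, -0.006, 0], "grip": 0.03},
])

```text
t: 6.5
tool_pos: [0.4213, -0.0233, 0.1638]
tool_rot: [2.359, 2.074, 0.001]
contact_force: [0.8, 0.1, -0.7]
opening: 0.0376
grip_force: 40.4
```

Emit:
jog_arm([
  {"delta_rot": [0, 0, 0], "linear": [0.045, -0.006, 0], "grip": 0.03},
  {"delta_rot": [0, 0, 0], "linear": [0.045, -0.006, 0], "grip": 0.03},
  {"delta_rot": [0, 0, 0], "linear": [0.045, -0.006, 0], "grip": 0.03},
  {"delta_rot": [0, 0, 0], "linear": [0.045, -0.006, 0], "grip": 0.03},
  {"delta_rot": [0, 0, 0], "linear": [0.045, -0.006, 0], "grip": 0.03},
  {"delta_rot": [0, 0, 0], "linear": [0.04, 0, 0], "grip": 0.03},
  {"delta_rot": [0, 0, 0], "linear": [0.04, 0.012, 0], "grip": 0.03},
  {"delta_rot": [0, 0, 0], "linear": [0.04, 0.012, 0], "grip": 0.03},
  {"delta_rot": [0, 0, 0], "linear": [0.02, 0.006, 0], "grip": 0.03},
  {"delta_rot": [0, 0, 0], "linear": [0, 0, 0], "grip": 0.03},
])

```text
t: 7.5
tool_pos: [0.4686, 0.339, 0.1636]
tool_rot: [-2.356, -2.078, -0.0]
contact_force: [-0.3, -0.8, -0.9]
opening: 0.0377
grip_force: 40.5
```

```bash
python3 go.py .4745,.3336,.04 .4745,.3336,.018
```

```text
t 7.5 pos [0.4686 0.339  0.1636] yaw_y -7.17 z [-0.  0. -1.] open 0.0377 gf 40.5
.4745,.3336,.04 total [-0.0046  0.0065  0.1236] rows 3 each [-0.0015  0.0022  0.0412]
.4745,.3336,.018 total [-0.     0.     0.022] rows 1 each [-0.     0.     0.022]
```

Emit:
jog_arm([
  {"delta_rot": [0, 0, 0], "linear": [-0.0046, 0.0065, 0.02], "grip": 0.03},
  {"delta_rot": [0, 0, 0], "linear": [0, 0, 0.04], "grip": 0.03},
  {"delta_rot": [0, 0, 0], "linear": [0, 0, 0.035], "grip": 0.03},
  {"delta_rot": [0, 0, 0], "linear": [0, 0, 0.015], "grip": 0.03},
  {"delta_rot": [0, 0, 0], "linear": [0, 0, 0.005], "grip": 0.03},
  {"delta_rot": [0, 0, 0], "linear": [0, 0, 0], "grip": 0.03},
  {"delta_rot": [0, 0, 0], "linear": [0, 0, 0], "grip": 0.03},
  {"delta_rot": [0, 0, 0], "linear": [0, 0, 0], "grip": 0.03},
])

```text
t: 8.3
tool_pos: [0.4757, 0.3324, 0.0506]
tool_rot: [2.358, 2.075, 0.006]
contact_force: [0.4, -0.0, -0.6]
opening: 0.0371
grip_force: 40.5
```

```bash
python3 go.py .4745,.3336,.018
```

```text
t 8.3 pos [0.4757 0.3324 0.0506] yaw_y -7.31 z [ 0.003  0.002 -1.   ] open 0.0371 gf 40.5
.4745,.3336,.018 total [ 0.001  -0.0014  0.0326] rows 1 each [ 0.001  -0.0014  0.0326]
```

Emit:
jog_arm([
  {"delta_rot": [0, 0, 0], "linear": [0.001, -0.0014, 0.015], "grip": 0.03},
  {"delta_rot": [0, 0, 0], "linear": [0, 0, 0.01], "grip": 0.03},
  {"delta_rot": [0, 0, 0], "linear": [0, 0, 0.005], "grip": 0.03},
  {"delta_rot": [0, 0, 0], "linear": [0, 0, 0], "grip": 0.03},
  {"delta_rot": [0, 0, 0], "linear": [0, 0, 0], "grip": 0.03},
  {"delta_rot": [0, 0, 0], "linear": [0, 0, 0], "grip": 0.03},
])

```text
t: 8.9
tool_pos: [0.4728, 0.3327, 0.0177]
tool_rot: [-2.358, -2.075, 0.001]
contact_force: [-0.1, 0.6, -0.3]
opening: 0.0376
grip_force: 40.4
```

```bash
python3 go.py .4745,.3336,.018;  python3 - <<'E'
from h import *
import cv2
a,_=ctrl.get_image("side")
c=ctrl.camera_info("side");q=np.array(c["camera_matrix"])@(np.array(c["R"])@[.4745,.3336,.03]+np.array(c["t"]));q=q/q[2];print(q)
u,v=int(q[0]),int(q[1])
cv2.imwrite("pics/w2.png",cv2.resize(a[v-60:v+60,u-60:u+60],(600,600),interpolation=cv2.INTER_CUBIC)[:,:,::-1])
E
```

```text
t 8.9 pos [0.4728 0.3327 0.0177] yaw_y -7.31 z [-0.001 -0.    -1.   ] open 0.0376 gf 40.4
.4745,.3336,.018 total [ 0.0011  0.0016 -0.0003] rows 1 each [ 0.0011  0.0016 -0.0003]
[283.75439947 294.43766312   1.        ]
```

View pics/w2.png

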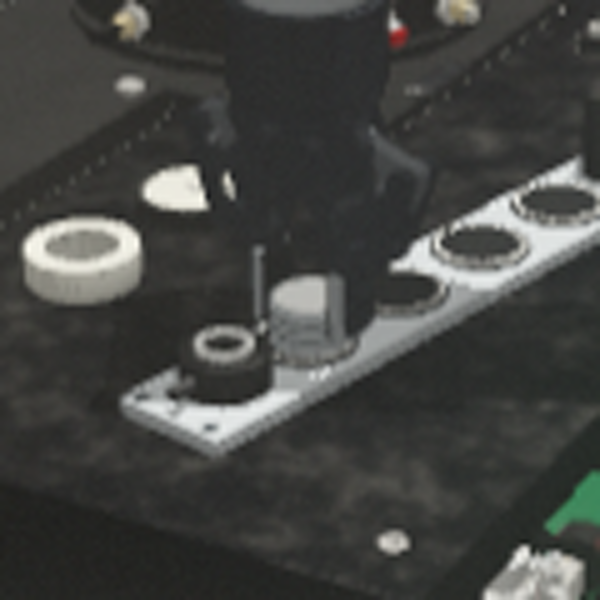

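The side view shows the white filter in the fingers, upright at the seat beside the sensor head, about crop pixel (310,310). I'll release it.

Emit:
jog_arm([
  {"delta_rot": [0, 0, 0], "linear": [0.001, 0.001, 0.0005], "grip": 0.03},
  {"delta_rot": [0, 0, 0], "linear": [0, 0, 0], "grip": 0.03},
  {"delta_rot": [0, 0, 0], "linear": [0, 0, 0], "grip": 0.06},
  {"delta_rot": [0, 0, 0], "linear": [0, 0, 0], "grip": 0.06},
  {"delta_rot": [0, 0, 0], "linear": [0, 0, 0], "grip": 0.06},
  {"delta_rot": [0, 0, 0], "linear": [0, 0, -0.02], "grip": 0.06},
  {"delta_rot": [0, 0, 0], "linear": [0, 0, -0.045], "grip": 0.06},
  {"delta_rot": [0, 0, 0], "linear": [0, 0, -0.045], "grip": 0.06},
  {"delta_rot": [0, 0, 0], "linear": [0, 0, -0.03], "grip": 0.06},
])

```text
t: 9.85
tool_pos: [0.4753, 0.3343, 0.1617]
tool_rot: [2.358, 2.075, 0.007]
contact_force: [0.3, -0.3, 1.1]
opening: 0.0597
grip_force: 0.0
```

```bash
python3 go.py .42,.2,.17 .42,-.25,.17 .4367,-.3795,.06 .4367,-.3795,.005
```

```text
t 9.8 pos [0.4753 0.3343 0.1617] yaw_y -7.31 z [ 0.004  0.002 -1.   ] open 0.0597 gf 0.0
.42,.2,.17 total [-0.1403 -0.0377 -0.0088] rows 3 each [-0.0468 -0.0126 -0.0029]
.42,-.25,.17 total [-0.4463  0.0572 -0.0009] rows 10 each [-0.0446  0.0057 -0.0001]
.4367,-.3795,.06 total [-0.1266  0.0326  0.1098] rows 4 each [-0.0317  0.0082  0.0274]
.4367,-.3795,.005 total [-0.0001 -0.0002  0.055 ] rows 2 each [-0.0001 -0.0001  0.0275]
```

Emit:
jog_arm([
  {"delta_rot": [0, 0, 0], "linear": [-0.03, -0.01, -0.005], "grip": 0.06},
  {"delta_rot": [0, 0, 0], "linear": [-0.045, -0.013, 0], "grip": 0.06},
  {"delta_rot": [0, 0, 0], "linear": [-0.045, -0.013, 0], "grip": 0.06},
  {"delta_rot": [0, 0, 0], "linear": [-0.045, 0.002, 0], "grip": 0.06},
  {"delta_rot": [0, 0, 0], "linear": [-0.045, 0.0057, 0], "grip": 0.06},
  {"delta_rot": [0, 0, 0], "linear": [-0.045, 0.0057, 0], "grip": 0.06},
  {"delta_rot": [0, 0, 0], "linear": [-0.045, 0.0057, 0], "grip": 0.06},
  {"delta_rot": [0, 0, 0], "linear": [-0.045, 0.0057, 0], "grip": 0.06},
  {"delta_rot": [0, 0, 0], "linear": [-0.045, 0.0057, 0], "grip": 0.06},
  {"delta_rot": [0, 0, 0], "linear": [-0.045, 0.0057, 0], "grip": 0.06},
])

```text
t: 10.85
tool_pos: [0.4187, -0.0996, 0.1633]
tool_rot: [2.358, 2.074, 0.001]
contact_force: [0.4, 0.3, 0.1]
opening: 0.0602
grip_force: 0.0
```

Emit:
jog_arm([
  {"delta_rot": [0, 0, 0], "linear": [-0.045, 0.0057, 0], "grip": 0.06},
  {"delta_rot": [0, 0, 0], "linear": [-0.045, 0.0057, 0], "grip": 0.06},
  {"delta_rot": [0, 0, 0], "linear": [-0.045, 0.0057, 0], "grip": 0.06},
  {"delta_rot": [0, 0, 0], "linear": [-0.045, 0.008, 0], "grip": 0.06},
  {"delta_rot": [0, 0, 0], "linear": [-0.045, 0.01, 0], "grip": 0.06},
  {"delta_rot": [0, 0, 0], "linear": [-0.03, 0.008, 0], "grip": 0.06},
  {"delta_rot": [0, 0, 0], "linear": [-0.015, 0.005, 0.01], "grip": 0.06},
  {"delta_rot": [0, 0, -8.4], "linear": [0, 0, 0.025], "grip": 0.06},
  {"delta_rot": [0, 0, -8.4], "linear": [0, 0, 0.025], "grip": 0.06},
  {"delta_rot": [0, 0, -8.4], "linear": [0, 0, 0.02], "grip": 0.06},
])

```text
t: 11.85
tool_pos: [0.4319, -0.3716, 0.0813]
tool_rot: [-1.841, -2.544, -0.0]
contact_force: [-0.6, 0.0, -0.1]
opening: 0.0601
grip_force: 0.0
```

Emit:
jog_arm([
  {"delta_rot": [0, 0, -8.4], "linear": [0, 0, 0.02], "grip": 0.06},
  {"delta_rot": [0, 0, -8.4], "linear": [0, 0, 0.015], "grip": 0.06},
  {"delta_rot": [0, 0, -8.4], "linear": [0, 0, 0], "grip": 0.06},
  {"delta_rot": [0, 0, 0], "linear": [0, 0, 0], "grip": 0.06},
  {"delta_rot": [0, 0, 0], "linear": [0, 0, 0], "grip": 0.06},
  {"delta_rot": [0, 0, 0], "linear": [0, 0, 0], "grip": 0.06},
])

```text
t: 12.45
tool_pos: [0.4327, -0.3721, 0.0486]
tool_rot: [1.253, 2.88, -0.001]
contact_force: [-0.3, 0.8, 0.1]
opening: 0.0597
grip_force: 0.0
```

```bash
python3 go.py .4367,-.3795,.005
```

```text
t 12.4 pos [ 0.4327 -0.3721  0.0486] yaw_y 42.97 z [ 0.001 -0.001 -1.   ] open 0.0597 gf 0.0
.4367,-.3795,.005 total [-0.0081 -0.0021  0.0436] rows 1 each [-0.0081 -0.0021  0.0436]
```

Emit:
jog_arm([
  {"delta_rot": [0, 0, 0], "linear": [-0.008, -0.002, 0.006], "grip": 0.06},
  {"delta_rot": [0, 0, 0], "linear": [0, 0, 0.018], "grip": 0.06},
  {"delta_rot": [0, 0, 0], "linear": [0, 0, 0.015], "grip": 0.06},
  {"delta_rot": [0, 0, 0], "linear": [0, 0, 0.004], "grip": 0.06},
  {"delta_rot": [0, 0, 0], "linear": [0, 0, 0], "grip": 0.06},
  {"delta_rot": [0, 0, 0], "linear": [0, 0, 0], "grip": 0.06},
  {"delta_rot": [0, 0, 0], "linear": [0, 0, 0], "grip": 0.03},
  {"delta_rot": [0, 0, 0], "linear": [0, 0, 0], "grip": 0.03},
  {"delta_rot": [0, 0, 0], "linear": [0, 0, 0], "grip": 0.03},
  {"delta_rot": [0, 0, 0], "linear": [0, 0, 0], "grip": 0.03},
])

```text
t: 13.45
tool_pos: [0.437, -0.3797, 0.006]
tool_rot: [1.25, 2.88, -0.001]
contact_force: [-0.1, 0.1, 5.3]
opening: 0.0376
grip_force: 40.4
```

```bash
python3 go.py .4367,-.3795,.005
```

```text
t 13.4 pos [ 0.437  -0.3797  0.006 ] yaw_y 43.09 z [ 0.001 -0.002 -1.   ] open 0.0376 gf 40.4
.4367,-.3795,.005 total [ 0.0003 -0.0001  0.001 ] rows 1 each [ 0.0003 -0.0001  0.001 ]
```

Emit:
jog_arm([
  {"delta_rot": [0, 0, 0], "linear": [0, 0, -0.015], "grip": 0.03},
  {"delta_rot": [0, 0, 0], "linear": [0, 0, -0.03], "grip": 0.03},
  {"delta_rot": [0, 0, 8.4], "linear": [0, 0, -0.03], "grip": 0.03},
  {"delta_rot": [0, 0, 8.4], "linear": [0, 0, -0.03], "grip": 0.03},
  {"delta_rot": [0, 0, 8.4], "linear": [0, 0, -0.025], "grip": 0.03},
  {"delta_rot": [0, 0, 8.4], "linear": [0, 0, -0.02], "grip": 0.03},
  {"delta_rot": [0, 0, 8.4], "linear": [0, 0, -0.01], "grip": 0.03},
  {"delta_rot": [0, 0, 8.4], "linear": [0, 0, 0], "grip": 0.03},
  {"delta_rot": [0, 0, 0], "linear": [0, 0, 0], "grip": 0.03},
  {"delta_rot": [0, 0, 0], "linear": [0, 0, 0], "grip": 0.03},
])

```text
t: 14.45
tool_pos: [0.436, -0.3785, 0.1647]
tool_rot: [-2.355, -2.078, -0.0]
contact_force: [0.8, -0.4, 0.7]
opening: 0.0375
grip_force: 40.2
```

```bash
python3 go.py .42,-.2,.165 .42,.15,.165 .4608,.2689,.165 .4608,.2689,.0195
```

```text
t 14.4 pos [ 0.436  -0.3785  0.1647] yaw_y -7.14 z [-0.     0.001 -1.   ] open 0.0375 gf 40.2
.42,-.2,.165 total [ 0.1752 -0.0381 -0.0002] rows 4 each [ 0.0438 -0.0095 -0.    ]
.42,.15,.165 total [ 3.473e-01 -4.350e-02  2.000e-04] rows 8 each [ 0.0434 -0.0054  0.    ]
.4608,.2689,.165 total [0.123  0.0257 0.    ] rows 3 each [0.041  0.0086 0.    ]
.4608,.2689,.0195 total [-1.000e-04  1.000e-04  1.455e-01] rows 3 each [-0.      0.      0.0485]
```

Emit:
jog_arm([
  {"delta_rot": [0, 0, 0], "linear": [0.03, -0.007, 0], "grip": 0.03},
  {"delta_rot": [0, 0, 0], "linear": [0.044, -0.0095, 0], "grip": 0.03},
  {"delta_rot": [0, 0, 0], "linear": [0.044, -0.0095, 0], "grip": 0.03},
  {"delta_rot": [0, 0, 0], "linear": [0.044, -0.0095, 0], "grip": 0.03},
  {"delta_rot": [0, 0, 0], "linear": [0.0435, -0.0055, 0], "grip": 0.03},
  {"delta_rot": [0, 0, 0], "linear": [0.0435, -0.0055, 0], "grip": 0.03},
  {"delta_rot": [0, 0, 0], "linear": [0.0435, -0.0055, 0], "grip": 0.03},
  {"delta_rot": [0, 0, 0], "linear": [0.0435, -0.0055, 0], "grip": 0.03},
  {"delta_rot": [0, 0, 0], "linear": [0.0435, -0.0055, 0], "grip": 0.03},
  {"delta_rot": [0, 0, 0], "linear": [0.0435, -0.0055, 0], "grip": 0.03},
])

```text
t: 15.45
tool_pos: [0.4215, 0.0511, 0.1645]
tool_rot: [-2.356, -2.078, 0.0]
contact_force: [0.8, 0.6, -0.1]
opening: 0.0374
grip_force: 40.2
```

Emit:
jog_arm([
  {"delta_rot": [0, 0, 0], "linear": [0.0435, -0.0055, 0], "grip": 0.03},
  {"delta_rot": [0, 0, 0], "linear": [0.0435, -0.0055, 0], "grip": 0.03},
  {"delta_rot": [0, 0, 0], "linear": [0.045, 0.007, 0], "grip": 0.03},
  {"delta_rot": [0, 0, 0], "linear": [0.045, 0.008, 0], "grip": 0.03},
  {"delta_rot": [0, 0, 0], "linear": [0.03, 0.005, 0], "grip": 0.03},
  {"delta_rot": [0, 0, 0], "linear": [0.016, 0.003, 0.01], "grip": 0.03},
  {"delta_rot": [0, 0, 0], "linear": [0, 0, 0.04], "grip": 0.03},
  {"delta_rot": [0, 0, 0], "linear": [0, 0, 0.035], "grip": 0.03},
  {"delta_rot": [0, 0, 0], "linear": [0, 0, 0.015], "grip": 0.03},
  {"delta_rot": [0, 0, 0], "linear": [0, 0, 0.005], "grip": 0.03},
])

```text
t: 16.45
tool_pos: [0.4607, 0.2683, 0.0574]
tool_rot: [-2.356, -2.076, 0.007]
contact_force: [0.1, 1.1, -0.5]
opening: 0.0374
grip_force: 40.3
```

Emit:
jog_arm([
  {"delta_rot": [0, 0, 0], "linear": [0, 0, 0], "grip": 0.03},
  {"delta_rot": [0, 0, 0], "linear": [0, 0, 0], "grip": 0.03},
  {"delta_rot": [0, 0, 0], "linear": [0, 0, 0], "grip": 0.03},
  {"delta_rot": [0, 0, 0], "linear": [0, 0, 0], "grip": 0.03},
])

```text
t: 16.85
tool_pos: [0.4636, 0.2694, 0.0614]
tool_rot: [2.358, 2.075, 0.004]
contact_force: [-0.6, -0.5, 0.2]
opening: 0.0373
grip_force: 40.3
```

```bash
python3 go.py .4608,.2689,.0195
```

```text
t 16.9 pos [0.4636 0.2694 0.0614] yaw_y -7.31 z [ 0.003  0.001 -1.   ] open 0.0373 gf 40.3
.4608,.2689,.0195 total [-0.0009 -0.0028  0.0419] rows 1 each [-0.0009 -0.0028  0.0419]
```

Emit:
jog_arm([
  {"delta_rot": [0, 0, 0], "linear": [-0.001, -0.002, 0.013], "grip": 0.03},
  {"delta_rot": [0, 0, 0], "linear": [0, 0, 0.013], "grip": 0.03},
  {"delta_rot": [0, 0, 0], "linear": [0, 0, 0.009], "grip": 0.03},
  {"delta_rot": [0, 0, 0], "linear": [0, 0, 0.003], "grip": 0.03},
  {"delta_rot": [0, 0, 0], "linear": [0, 0, 0], "grip": 0.03},
  {"delta_rot": [0, 0, 0], "linear": [0, 0, 0], "grip": 0.03},
  {"delta_rot": [0, 0, 0], "linear": [0, 0, 0], "grip": 0.03},
  {"delta_rot": [0, 0, 0], "linear": [0, 0, 0], "grip": 0.03},
])

```text
t: 17.65
tool_pos: [0.4608, 0.2685, 0.0224]
tool_rot: [2.358, 2.075, 0.002]
contact_force: [-1.2, 0.7, -1.0]
opening: 0.0373
grip_force: 40.3
```

```bash
python3 go.py .4608,.2689,.0195
```

```text
t 17.6 pos [0.4608 0.2685 0.0224] yaw_y -7.31 z [ 0.001  0.    -1.   ] open 0.0373 gf 40.3
.4608,.2689,.0195 total [ 0.0004 -0.0001  0.0029] rows 1 each [ 0.0004 -0.0001  0.0029]
```

Now place it and rise, then cross to the dark filter.

Emit:
jog_arm([
  {"delta_rot": [0, 0, 0], "linear": [0, 0, 0.002], "grip": 0.03},
  {"delta_rot": [0, 0, 0], "linear": [0, 0, 0.001], "grip": 0.03},
  {"delta_rot": [0, 0, 0], "linear": [0, 0, 0], "grip": 0.03},
  {"delta_rot": [0, 0, 0], "linear": [0, 0, 0], "grip": 0.06},
  {"delta_rot": [0, 0, 0], "linear": [0, 0, 0], "grip": 0.06},
  {"delta_rot": [0, 0, 0], "linear": [0, 0, 0], "grip": 0.06},
  {"delta_rot": [0, 0, 0], "linear": [0, 0, -0.02], "grip": 0.06},
  {"delta_rot": [0, 0, 0], "linear": [0, 0, -0.045], "grip": 0.06},
  {"delta_rot": [0, 0, 0], "linear": [0, 0, -0.045], "grip": 0.06},
  {"delta_rot": [0, 0, 0], "linear": [0, 0, -0.03], "grip": 0.06},
])

```text
t: 18.65
tool_pos: [0.4614, 0.2688, 0.1624]
tool_rot: [2.358, 2.074, 0.006]
contact_force: [0.7, 1.0, 0.6]
opening: 0.0603
grip_force: 0.0
```

```bash
python3 go.py .42,.15,.165 .42,-.2,.165 .4562,-.2648,.165 .4562,-.2648,.005
```

```text
t 18.6 pos [0.4614 0.2688 0.1624] yaw_y -7.31 z [ 0.004  0.002 -1.   ] open 0.0603 gf 0.0
.42,.15,.165 total [-0.1231 -0.026  -0.003 ] rows 3 each [-0.041  -0.0087 -0.001 ]
.42,-.2,.165 total [-0.3472  0.0445 -0.0005] rows 8 each [-0.0434  0.0056 -0.0001]
.4562,-.2648,.165 total [-0.0597  0.0442  0.    ] rows 2 each [-0.0298  0.0221  0.    ]
.4562,-.2648,.005 total [-0.0003 -0.0006  0.16  ] rows 4 each [-0.0001 -0.0001  0.04  ]
```

Emit:
jog_arm([
  {"delta_rot": [0, 0, 0], "linear": [-0.033, -0.007, 0], "grip": 0.06},
  {"delta_rot": [0, 0, 0], "linear": [-0.045, -0.0095, 0], "grip": 0.06},
  {"delta_rot": [0, 0, 0], "linear": [-0.045, -0.0095, 0], "grip": 0.06},
  {"delta_rot": [0, 0, 0], "linear": [-0.0435, 0.0055, 0], "grip": 0.06},
  {"delta_rot": [0, 0, 0], "linear": [-0.0435, 0.0055, 0], "grip": 0.06},
  {"delta_rot": [0, 0, 0], "linear": [-0.0435, 0.0055, 0], "grip": 0.06},
  {"delta_rot": [0, 0, 0], "linear": [-0.0435, 0.0055, 0], "grip": 0.06},
  {"delta_rot": [0, 0, 0], "linear": [-0.0435, 0.0055, 0], "grip": 0.06},
  {"delta_rot": [0, 0, 0], "linear": [-0.0435, 0.0055, 0], "grip": 0.06},
  {"delta_rot": [0, 0, 0], "linear": [-0.0435, 0.0055, 0], "grip": 0.06},
])

```text
t: 19.65
tool_pos: [0.418, -0.1592, 0.159]
tool_rot: [2.358, 2.074, 0.001]
contact_force: [-0.6, -0.3, 0.7]
opening: 0.0599
grip_force: 0.0
```

Emit:
jog_arm([
  {"delta_rot": [0, 0, 0], "linear": [-0.0435, 0.0055, 0], "grip": 0.06},
  {"delta_rot": [0, 0, 0], "linear": [-0.036, 0.02, 0], "grip": 0.06},
  {"delta_rot": [0, 0, 0], "linear": [-0.023, 0.025, 0], "grip": 0.06},
  {"delta_rot": [0, 0, 0], "linear": [0, 0, 0.02], "grip": 0.06},
  {"delta_rot": [0, 0, 0], "linear": [0, 0, 0.04], "grip": 0.06},
  {"delta_rot": [0, 0, 0], "linear": [0, 0, 0.035], "grip": 0.06},
  {"delta_rot": [0, 0, 0], "linear": [0, 0, 0.01], "grip": 0.06},
  {"delta_rot": [0, 0, 0], "linear": [0, 0, 0], "grip": 0.06},
  {"delta_rot": [0, 0, 0], "linear": [0, 0, 0], "grip": 0.06},
  {"delta_rot": [0, 0, 0], "linear": [0, 0, 0], "grip": 0.06},
])

```text
t: 20.65
tool_pos: [0.457, -0.2665, 0.0564]
tool_rot: [2.355, 2.072, 0.001]
contact_force: [-0.2, 0.1, 0.6]
opening: 0.0598
grip_force: 0.0
```

```bash
python3 go.py .4562,-.2648,.005
```

```text
t 20.6 pos [ 0.457  -0.2665  0.0564] yaw_y -7.31 z [ 0.003 -0.003 -1.   ] open 0.0598 gf 0.0
.4562,-.2648,.005 total [ 0.0018 -0.0012  0.0514] rows 2 each [ 0.0009 -0.0006  0.0257]
```

Emit:
jog_arm([
  {"delta_rot": [0, 0, 0], "linear": [0.001, -0.0005, 0.012], "grip": 0.06},
  {"delta_rot": [0, 0, 0], "linear": [0, 0, 0.02], "grip": 0.06},
  {"delta_rot": [0, 0, 0], "linear": [0, 0, 0.012], "grip": 0.06},
  {"delta_rot": [0, 0, 0], "linear": [0, 0, 0.004], "grip": 0.06},
  {"delta_rot": [0, 0, 0], "linear": [0, 0, 0], "grip": 0.06},
  {"delta_rot": [0, 0, 0], "linear": [0, 0, 0], "grip": 0.06},
  {"delta_rot": [0, 0, 0], "linear": [0, 0, 0], "grip": 0.03},
  {"delta_rot": [0, 0, 0], "linear": [0, 0, 0], "grip": 0.03},
  {"delta_rot": [0, 0, 0], "linear": [0, 0, 0], "grip": 0.03},
  {"delta_rot": [0, 0, 0], "linear": [0, 0, 0], "grip": 0.03},
])

```text
t: 21.65
tool_pos: [0.4559, -0.265, 0.007]
tool_rot: [2.357, 2.074, 0.001]
contact_force: [-0.3, 0.3, 5.1]
opening: 0.0375
grip_force: 40.5
```

```bash
python3 go.py .4562,-.2648,.165 .42,-.2,.165 .42,.1,.165 .4471,.2041,.165 .4471,.2041,.05
```

```text
t 21.6 pos [ 0.4559 -0.265   0.007 ] yaw_y -7.31 z [ 0.002 -0.001 -1.   ] open 0.0375 gf 40.5
.4562,-.2648,.165 total [ 1.00e-04  5.00e-04 -1.58e-01] rows 4 each [ 0.      0.0001 -0.0395]
.42,-.2,.165 total [ 0.0597 -0.0442 -0.0002] rows 2 each [ 0.0298 -0.0221 -0.0001]
.42,.1,.165 total [ 0.2976 -0.0382 -0.0004] rows 7 each [ 0.0425 -0.0055 -0.0001]
.4471,.2041,.165 total [ 1.067e-01  1.360e-02 -1.000e-04] rows 3 each [ 0.0356  0.0045 -0.    ]
.4471,.2041,.05 total [ 1.00e-04 -2.00e-04  1.15e-01] rows 3 each [ 0.     -0.0001  0.0383]
```

Emit:
jog_arm([
  {"delta_rot": [0, 0, 0], "linear": [0, 0, -0.015], "grip": 0.03},
  {"delta_rot": [0, 0, 0], "linear": [0, 0, -0.04], "grip": 0.03},
  {"delta_rot": [0, 0, 0], "linear": [0, 0, -0.045], "grip": 0.03},
  {"delta_rot": [0, 0, 0], "linear": [0, 0, -0.045], "grip": 0.03},
  {"delta_rot": [0, 0, 0], "linear": [0.02, -0.019, -0.013], "grip": 0.03},
  {"delta_rot": [0, 0, 0], "linear": [0.04, -0.025, 0], "grip": 0.03},
  {"delta_rot": [0, 0, 0], "linear": [0.0425, -0.0055, 0], "grip": 0.03},
  {"delta_rot": [0, 0, 0], "linear": [0.0425, -0.0055, 0], "grip": 0.03},
  {"delta_rot": [0, 0, 0], "linear": [0.0425, -0.0055, 0], "grip": 0.03},
  {"delta_rot": [0, 0, 0], "linear": [0.0425, -0.0055, 0], "grip": 0.03},
])

```text
t: 22.65
tool_pos: [0.4181, -0.0262, 0.1641]
tool_rot: [2.359, 2.074, 0.0]
contact_force: [0.9, -1.0, -0.5]
opening: 0.0376
grip_force: 40.4
```

Emit:
jog_arm([
  {"delta_rot": [0, 0, 0], "linear": [0.0425, -0.0055, 0], "grip": 0.03},
  {"delta_rot": [0, 0, 0], "linear": [0.0425, -0.0055, 0], "grip": 0.03},
  {"delta_rot": [0, 0, 0], "linear": [0.0425, -0.0055, 0], "grip": 0.03},
  {"delta_rot": [0, 0, 0], "linear": [0.043, 0.0045, 0], "grip": 0.03},
  {"delta_rot": [0, 0, 0], "linear": [0.04, 0.0055, 0], "grip": 0.03},
  {"delta_rot": [0, 0, 0], "linear": [0.0235, 0.0035, 0.01], "grip": 0.03},
  {"delta_rot": [0, 0, 0], "linear": [0, 0, 0.04], "grip": 0.03},
  {"delta_rot": [0, 0, 0], "linear": [0, 0, 0.04], "grip": 0.03},
  {"delta_rot": [0, 0, 0], "linear": [0, 0, 0.02], "grip": 0.03},
  {"delta_rot": [0, 0, 0], "linear": [0, 0, 0.005], "grip": 0.03},
])

```text
t: 23.65
tool_pos: [0.4427, 0.2039, 0.0457]
tool_rot: [-2.356, -2.074, 0.01]
contact_force: [-0.9, -0.4, -0.9]
opening: 0.0373
grip_force: 40.4
```

Emit:
jog_arm([
  {"delta_rot": [0, 0, 0], "linear": [0, 0, 0], "grip": 0.03},
  {"delta_rot": [0, 0, 0], "linear": [0, 0, 0], "grip": 0.03},
  {"delta_rot": [0, 0, 0], "linear": [0, 0, 0], "grip": 0.03},
  {"delta_rot": [0, 0, 0], "linear": [0, 0, 0], "grip": 0.03},
  {"delta_rot": [0, 0, 0], "linear": [0, 0, 0], "grip": 0.03},
])

```text
t: 24.15
tool_pos: [0.4463, 0.2048, 0.0498]
tool_rot: [2.358, 2.075, 0.002]
contact_force: [0.7, -0.1, 0.5]
opening: 0.0371
grip_force: 40.4
```

```bash
python3 go.py .4471,.2041,.0205
```

```text
t 24.1 pos [0.4463 0.2048 0.0498] yaw_y -7.32 z [ 0.002  0.    -1.   ] open 0.0371 gf 40.4
.4471,.2041,.0205 total [-0.0006  0.0008  0.0293] rows 1 each [-0.0006  0.0008  0.0293]
```

Emit:
jog_arm([
  {"delta_rot": [0, 0, 0], "linear": [-0.0005, 0.001, 0.009], "grip": 0.03},
  {"delta_rot": [0, 0, 0], "linear": [0, 0, 0.01], "grip": 0.03},
  {"delta_rot": [0, 0, 0], "linear": [0, 0, 0.006], "grip": 0.03},
  {"delta_rot": [0, 0, 0], "linear": [0, 0, 0.002], "grip": 0.03},
  {"delta_rot": [0, 0, 0], "linear": [0, 0, 0], "grip": 0.03},
  {"delta_rot": [0, 0, 0], "linear": [0, 0, 0], "grip": 0.03},
  {"delta_rot": [0, 0, 0], "linear": [0, 0, 0], "grip": 0.03},
  {"delta_rot": [0, 0, 0], "linear": [0, 0, 0], "grip": 0.03},
])

```text
t: 24.95
tool_pos: [0.4469, 0.2041, 0.0222]
tool_rot: [2.358, 2.075, 0.001]
contact_force: [0.5, 0.7, -0.0]
opening: 0.0374
grip_force: 40.3
```

```bash
python3 go.py .4471,.2041,.020
```

```text
t 24.9 pos [0.4469 0.2041 0.0222] yaw_y -7.31 z [ 0.001  0.    -1.   ] open 0.0374 gf 40.3
.4471,.2041,.020 total [-0.      0.0002  0.0022] rows 1 each [-0.      0.0002  0.0022]
```

Emit:
jog_arm([
  {"delta_rot": [0, 0, 0], "linear": [0, 0, 0.0015], "grip": 0.03},
  {"delta_rot": [0, 0, 0], "linear": [0, 0, 0.0005], "grip": 0.03},
  {"delta_rot": [0, 0, 0], "linear": [0, 0, 0], "grip": 0.03},
  {"delta_rot": [0, 0, 0], "linear": [0, 0, 0], "grip": 0.06},
  {"delta_rot": [0, 0, 0], "linear": [0, 0, 0], "grip": 0.06},
  {"delta_rot": [0, 0, 0], "linear": [0, 0, 0], "grip": 0.06},
  {"delta_rot": [0, 0, 0], "linear": [0, 0, -0.02], "grip": 0.06},
  {"delta_rot": [0, 0, 0], "linear": [0, 0, -0.045], "grip": 0.06},
  {"delta_rot": [0, 0, 0], "linear": [0, 0, -0.045], "grip": 0.06},
  {"delta_rot": [0, 0, 0], "linear": [0, 0, -0.03], "grip": 0.06},
])

```text
t: 25.95
tool_pos: [0.4477, 0.2043, 0.1634]
tool_rot: [2.357, 2.074, 0.006]
contact_force: [-0.8, -0.2, 0.4]
opening: 0.0602
grip_force: 0.0
```

```bash
python3 go.py .42,.1,.165 .42,-.25,.165 .5515,-.3848,.165 .5515,-.3848,.05
```

```text
t 25.9 pos [0.4477 0.2043 0.1634] yaw_y -7.31 z [ 0.004  0.001 -1.   ] open 0.0602 gf 0.0
.42,.1,.165 total [-0.107  -0.0142 -0.0019] rows 3 each [-0.0357 -0.0047 -0.0006]
.42,-.25,.165 total [-0.3472  0.0446 -0.0004] rows 8 each [-0.0434  0.0056 -0.0001]
.5515,-.3848,.165 total [-0.117   0.1476  0.0004] rows 4 each [-0.0292  0.0369  0.0001]
.5515,-.3848,.05 total [-0.0002 -0.0004  0.115 ] rows 3 each [-0.0001 -0.0001  0.0383]
```

Emit:
jog_arm([
  {"delta_rot": [0, 0, 0], "linear": [-0.03, -0.004, 0], "grip": 0.06},
  {"delta_rot": [0, 0, 0], "linear": [-0.04, -0.005, 0], "grip": 0.06},
  {"delta_rot": [0, 0, 0], "linear": [-0.04, -0.005, 0], "grip": 0.06},
  {"delta_rot": [0, 0, 0], "linear": [-0.0435, 0.0055, 0], "grip": 0.06},
  {"delta_rot": [0, 0, 0], "linear": [-0.0435, 0.0055, 0], "grip": 0.06},
  {"delta_rot": [0, 0, 0], "linear": [-0.0435, 0.0055, 0], "grip": 0.06},
  {"delta_rot": [0, 0, 0], "linear": [-0.0435, 0.0055, 0], "grip": 0.06},
  {"delta_rot": [0, 0, 0], "linear": [-0.0435, 0.0055, 0], "grip": 0.06},
  {"delta_rot": [0, 0, 0], "linear": [-0.0435, 0.0055, 0], "grip": 0.06},
  {"delta_rot": [0, 0, 0], "linear": [-0.0435, 0.0055, 0], "grip": 0.06},
])

```text
t: 26.95
tool_pos: [0.4178, -0.2121, 0.1599]
tool_rot: [2.359, 2.074, 0.001]
contact_force: [1.2, 0.8, 0.3]
opening: 0.06
grip_force: 0.0
```

Emit:
jog_arm([
  {"delta_rot": [0, 0, 0], "linear": [-0.0435, 0.0055, 0], "grip": 0.06},
  {"delta_rot": [0, 0, 0], "linear": [-0.0345, 0.032, 0], "grip": 0.06},
  {"delta_rot": [0, 0, 0], "linear": [-0.033, 0.036, 0], "grip": 0.06},
  {"delta_rot": [0, 0, 0], "linear": [-0.03, 0.036, 0], "grip": 0.06},
  {"delta_rot": [0, 0, 0], "linear": [-0.018, 0.03, 0], "grip": 0.06},
  {"delta_rot": [0, 0, 0], "linear": [0, 0.014, 0.02], "grip": 0.06},
  {"delta_rot": [0, 0, 0], "linear": [0, 0, 0.04], "grip": 0.06},
  {"delta_rot": [0, 0, 0], "linear": [0, 0, 0.035], "grip": 0.06},
  {"delta_rot": [0, 0, 0], "linear": [0, 0, 0.01], "grip": 0.06},
  {"delta_rot": [0, 0, 0], "linear": [0, 0, 0], "grip": 0.06},
])

```text
t: 27.95
tool_pos: [0.5488, -0.3863, 0.0523]
tool_rot: [-2.355, -2.072, 0.001]
contact_force: [0.8, 0.0, 0.1]
opening: 0.0597
grip_force: 0.0
```

Emit:
jog_arm([
  {"delta_rot": [0, 0, 0], "linear": [0, 0, 0], "grip": 0.06},
  {"delta_rot": [0, 0, 0], "linear": [0, 0, 0], "grip": 0.06},
  {"delta_rot": [0, 0, 0], "linear": [0, 0, 0], "grip": 0.06},
])

```text
t: 28.25
tool_pos: [0.5513, -0.3885, 0.0575]
tool_rot: [2.356, 2.072, 0.001]
contact_force: [0.7, -0.7, 0.1]
opening: 0.0598
grip_force: 0.0
```

```bash
python3 go.py .5515,-.3848,.005
```

```text
t 28.2 pos [ 0.5513 -0.3885  0.0575] yaw_y -7.32 z [ 0.003 -0.003 -1.   ] open 0.0598 gf 0.0
.5515,-.3848,.005 total [ 0.0038 -0.0005  0.0525] rows 2 each [ 0.0019 -0.0002  0.0262]
```

Emit:
jog_arm([
  {"delta_rot": [0, 0, 0], "linear": [0.003, 0.0005, 0.012], "grip": 0.06},
  {"delta_rot": [0, 0, 0], "linear": [0, 0, 0.02], "grip": 0.06},
  {"delta_rot": [0, 0, 0], "linear": [0, 0, 0.012], "grip": 0.06},
  {"delta_rot": [0, 0, 0], "linear": [0, 0, 0.005], "grip": 0.06},
  {"delta_rot": [0, 0, 0], "linear": [0, 0, 0], "grip": 0.06},
  {"delta_rot": [0, 0, 0], "linear": [0, 0, 0], "grip": 0.06},
  {"delta_rot": [0, 0, 0], "linear": [0, 0, 0], "grip": 0.03},
  {"delta_rot": [0, 0, 0], "linear": [0, 0, 0], "grip": 0.03},
  {"delta_rot": [0, 0, 0], "linear": [0, 0, 0], "grip": 0.03},
  {"delta_rot": [0, 0, 0], "linear": [0, 0, 0], "grip": 0.03},
])

```text
t: 29.25
tool_pos: [0.5519, -0.3853, 0.0072]
tool_rot: [2.357, 2.074, 0.001]
contact_force: [0.1, -0.2, 5.0]
opening: 0.0372
grip_force: 40.6
```

```bash
python3 go.py .5515,-.3848,.165 .42,-.25,.165 .42,.05,.165 .4332,.1399,.165 .4332,.1399,.05
```

```text
t 29.2 pos [ 0.5519 -0.3853  0.0072] yaw_y -7.32 z [ 0.002 -0.002 -1.   ] open 0.0372 gf 40.6
.5515,-.3848,.165 total [ 3.000e-04 -1.000e-04 -1.578e-01] rows 4 each [ 0.0001 -0.     -0.0394]
.42,-.25,.165 total [ 0.117  -0.1476 -0.0005] rows 4 each [ 0.0292 -0.0369 -0.0001]
.42,.05,.165 total [ 0.2976 -0.0382 -0.0005] rows 7 each [ 0.0425 -0.0055 -0.0001]
.4332,.1399,.165 total [ 0.0908  0.0016 -0.0001] rows 2 each [ 0.0454  0.0008 -0.0001]
.4332,.1399,.05 total [ 0.0002 -0.0002  0.115 ] rows 3 each [ 0.0001 -0.0001  0.0383]
```

Emit:
jog_arm([
  {"delta_rot": [0, 0, 0], "linear": [0, 0, -0.015], "grip": 0.03},
  {"delta_rot": [0, 0, 0], "linear": [0, 0, -0.04], "grip": 0.03},
  {"delta_rot": [0, 0, 0], "linear": [0, 0, -0.045], "grip": 0.03},
  {"delta_rot": [0, 0, 0], "linear": [0, 0, -0.045], "grip": 0.03},
  {"delta_rot": [0, 0, 0], "linear": [0.017, -0.02, -0.013], "grip": 0.03},
  {"delta_rot": [0, 0, 0], "linear": [0.03, -0.039, 0], "grip": 0.03},
  {"delta_rot": [0, 0, 0], "linear": [0.03, -0.039, 0], "grip": 0.03},
  {"delta_rot": [0, 0, 0], "linear": [0.03, -0.039, 0], "grip": 0.03},
  {"delta_rot": [0, 0, 0], "linear": [0.03, -0.0155, 0], "grip": 0.03},
  {"delta_rot": [0, 0, 0], "linear": [0.0425, -0.0055, 0], "grip": 0.03},
])

```text
t: 30.25
tool_pos: [0.4152, -0.1856, 0.1638]
tool_rot: [-2.362, -2.072, 0.001]
contact_force: [1.4, 0.6, -0.3]
opening: 0.0378
grip_force: 40.4
```

Emit:
jog_arm([
  {"delta_rot": [0, 0, 0], "linear": [0.0425, -0.0055, 0], "grip": 0.03},
  {"delta_rot": [0, 0, 0], "linear": [0.0425, -0.0055, 0], "grip": 0.03},
  {"delta_rot": [0, 0, 0], "linear": [0.0425, -0.0055, 0], "grip": 0.03},
  {"delta_rot": [0, 0, 0], "linear": [0.0425, -0.0055, 0], "grip": 0.03},
  {"delta_rot": [0, 0, 0], "linear": [0.0425, -0.0055, 0], "grip": 0.03},
  {"delta_rot": [0, 0, 0], "linear": [0.0425, 0, 0], "grip": 0.03},
  {"delta_rot": [0, 0, 0], "linear": [0.04, 0.0005, 0], "grip": 0.03},
  {"delta_rot": [0, 0, 0], "linear": [0.03, 0.001, 0], "grip": 0.03},
  {"delta_rot": [0, 0, 0], "linear": [0, 0, 0], "grip": 0.03},
  {"delta_rot": [0, 0, 0], "linear": [0, 0, 0], "grip": 0.03},
])

```text
t: 31.25
tool_pos: [0.4322, 0.1396, 0.1638]
tool_rot: [-2.357, -2.077, 0.001]
contact_force: [-0.3, -0.7, -0.5]
opening: 0.0375
grip_force: 40.4
```

```bash
python3 go.py .4332,.1399,.05
```

```text
t 31.2 pos [0.4322 0.1396 0.1638] yaw_y -7.22 z [-0.001 -0.001 -1.   ] open 0.0375 gf 40.4
.4332,.1399,.05 total [0.0005 0.001  0.1138] rows 3 each [0.0002 0.0003 0.0379]
```

Emit:
jog_arm([
  {"delta_rot": [0, 0, 0], "linear": [0.0005, 0.001, 0.02], "grip": 0.03},
  {"delta_rot": [0, 0, 0], "linear": [0, 0, 0.04], "grip": 0.03},
  {"delta_rot": [0, 0, 0], "linear": [0, 0, 0.04], "grip": 0.03},
  {"delta_rot": [0, 0, 0], "linear": [0, 0, 0.02], "grip": 0.03},
  {"delta_rot": [0, 0, 0], "linear": [0, 0, 0.01], "grip": 0.03},
  {"delta_rot": [0, 0, 0], "linear": [0, 0, 0.005], "grip": 0.03},
  {"delta_rot": [0, 0, 0], "linear": [0, 0, 0], "grip": 0.03},
  {"delta_rot": [0, 0, 0], "linear": [0, 0, 0], "grip": 0.03},
  {"delta_rot": [0, 0, 0], "linear": [0, 0, 0], "grip": 0.03},
  {"delta_rot": [0, 0, 0], "linear": [0, 0, 0], "grip": 0.03},
])

```text
t: 32.25
tool_pos: [0.4346, 0.1398, 0.0299]
tool_rot: [2.358, 2.075, 0.003]
contact_force: [0.8, 0.2, -0.3]
opening: 0.0374
grip_force: 40.4
```

```bash
python3 go.py .4332,.1399,.0205
```

```text
t 32.2 pos [0.4346 0.1398 0.0299] yaw_y -7.31 z [ 0.002  0.    -1.   ] open 0.0374 gf 40.4
.4332,.1399,.0205 total [-0.0001 -0.0015  0.0094] rows 1 each [-0.0001 -0.0015  0.0094]
```

Emit:
jog_arm([
  {"delta_rot": [0, 0, 0], "linear": [0, -0.001, 0.004], "grip": 0.03},
  {"delta_rot": [0, 0, 0], "linear": [0, 0, 0.003], "grip": 0.03},
  {"delta_rot": [0, 0, 0], "linear": [0, 0, 0.001], "grip": 0.03},
  {"delta_rot": [0, 0, 0], "linear": [0, 0, 0], "grip": 0.03},
  {"delta_rot": [0, 0, 0], "linear": [0, 0, 0], "grip": 0.03},
  {"delta_rot": [0, 0, 0], "linear": [0, 0, 0], "grip": 0.03},
])

```text
t: 32.85
tool_pos: [0.4329, 0.1398, 0.0208]
tool_rot: [2.359, 2.075, 0.0]
contact_force: [0.2, 0.4, -1.4]
opening: 0.0372
grip_force: 40.4
```

```bash
python3 go.py .4332,.1399,.0205
```

```text
t 32.9 pos [0.4329 0.1398 0.0208] yaw_y -7.31 z [ 0. -0. -1.] open 0.0372 gf 40.4
.4332,.1399,.0205 total [0.0002 0.0003 0.0003] rows 1 each [0.0002 0.0003 0.0003]
```

Emit:
jog_arm([
  {"delta_rot": [0, 0, 0], "linear": [0, 0, 0.0005], "grip": 0.03},
  {"delta_rot": [0, 0, 0], "linear": [0, 0, 0], "grip": 0.06},
  {"delta_rot": [0, 0, 0], "linear": [0, 0, 0], "grip": 0.06},
  {"delta_rot": [0, 0, 0], "linear": [0, 0, 0], "grip": 0.06},
  {"delta_rot": [0, 0, 0], "linear": [0, 0, -0.02], "grip": 0.06},
  {"delta_rot": [0, 0, 0], "linear": [0, 0, -0.045], "grip": 0.06},
  {"delta_rot": [0, 0, 0], "linear": [0, 0, -0.045], "grip": 0.06},
  {"delta_rot": [0, 0, 0], "linear": [0, 0, -0.045], "grip": 0.06},
  {"delta_rot": [0, 0, 0], "linear": [-0.03, 0, 0], "grip": 0.06},
  {"delta_rot": [0, 0, 0], "linear": [-0.045, 0.003, 0], "grip": 0.06},
])

```text
t: 33.85
tool_pos: [0.4275, 0.0654, 0.1781]
tool_rot: [2.352, 2.078, 0.007]
contact_force: [1.2, -0.6, -1.3]
opening: 0.0602
grip_force: 0.0
```

Emit:
jog_arm([
  {"delta_rot": [0, 0, 0], "linear": [-0.045, 0.003, 0], "grip": 0.06},
  {"delta_rot": [0, 0, 0], "linear": [-0.045, 0.004, 0], "grip": 0.06},
  {"delta_rot": [0, 0, 0], "linear": [-0.045, 0.005, 0], "grip": 0.06},
  {"delta_rot": [0, 0, 0], "linear": [-0.045, 0.005, 0], "grip": 0.06},
  {"delta_rot": [0, 0, 0], "linear": [-0.045, 0.005, 0], "grip": 0.06},
  {"delta_rot": [0, 0, 0], "linear": [-0.03, 0.003, 0], "grip": 0.06},
  {"delta_rot": [0, 0, 0], "linear": [0, 0, 0], "grip": 0.06},
  {"delta_rot": [0, 0, 0], "linear": [0, 0, 0], "grip": 0.06},
  {"delta_rot": [0, 0, 0], "linear": [0, 0, 0], "grip": 0.06},
])

```text
t: 34.75
tool_pos: [0.4186, -0.1903, 0.1751]
tool_rot: [-2.357, -2.076, -0.0]
contact_force: [0.1, -0.6, 0.3]
opening: 0.0601
grip_force: 0.0
```

```bash
python3 go.py; python3 - <<'E'
from h import *
import cv2
b,d=ctrl.get_image("top");a,_=ctrl.get_image("side")
A=cv2.resize(b[210:310,110:310],(800,400),interpolation=cv2.INTER_CUBIC);B=cv2.resize(a[255:330,240:390],(400,200),interpolation=cv2.INTER_CUBIC)
A=np.vstack([A,np.hstack([B,np.zeros_like(B)])]);cv2.imwrite("pics/end.png",A[:,:,::-1])
g=cv2.cvtColor(b,cv2.COLOR_RGB2GRAY);c=ctrl.camera_info("top");R,t,K=map(np.array,(c["R"],c["t"],c["camera_matrix"]))
P=(np.stack(np.meshgrid(np.arange(640),np.arange(480))+[np.ones((480,640))],-1)*d[...,None])@np.linalg.inv(K).T
Z=(P-t)@R; H=Z[...,2]
for n,s in dict(W=(.4745,.3336),L=(.4608,.2689),D=(.4471,.2041),K=(.4332,.1399)).items():
    k=(np.hypot(Z[...,0]-s[0],Z[...,1]-s[1])<.03)&(H>.026)&(H<.045)
    v,u=np.nonzero(k);print(n,k.sum(),"grey",np.median(g[k]),"z",np.median(H[k]).round(4),"off",(ray("top",u.mean(),v.mean(),.035)[:2]-s).round(4))
E
```

```text
t 34.8 pos [ 0.4186 -0.1903  0.1751] yaw_y -7.26 z [-0.     0.001 -1.   ] open 0.0601 gf 0.0Traceback (most recent call last):
  File "<stdin>", line 7, in <module>
TypeError: can only concatenate tuple (not "list") to tuple
```

View pics/end.png

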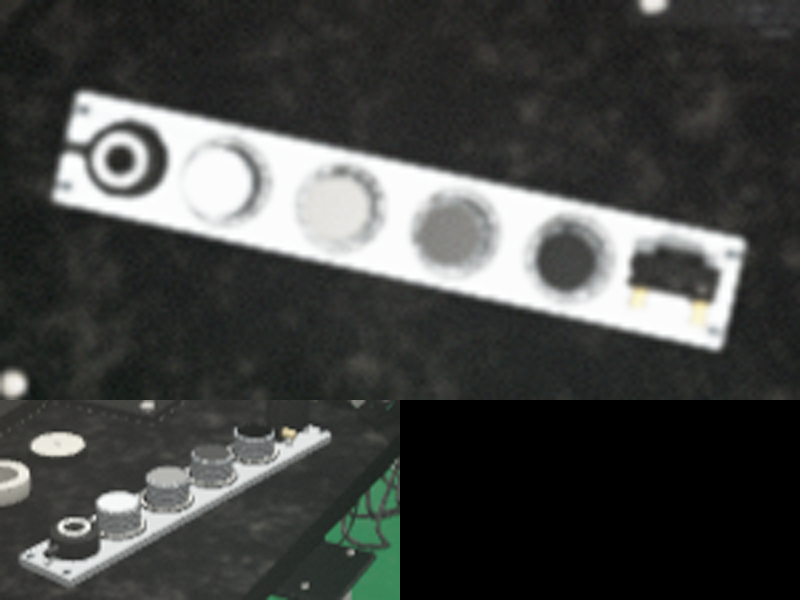

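The picture shows white, light grey, dark grey and black in order from the sensor head, at crop columns of about 220, 335, 455 and 568. All are upright. I'll check the centring by number.

```bash
python3 - <<'E'
from h import *
b,d=ctrl.get_image("top");c=ctrl.camera_info("top");R,t,K=map(np.array,(c["R"],c["t"],c["camera_matrix"]))
U,V=np.meshgrid(np.arange(640),np.arange(480));Z=((np.stack([U,V,1+0*U],-1)*d[...,None])@np.linalg.inv(K).T-t)@R;H=Z[...,2]
for n,s in dict(W=(.4745,.3336),L=(.4608,.2689),D=(.4471,.2041),K=(.4332,.1399)).items():
    k=(np.hypot(Z[...,0]-s[0],Z[...,1]-s[1])<.032)&(H>.027)&(H<.045)
    v,u=np.nonzero(k);print(n,k.sum(),"z",np.median(H[k]).round(4),"off",(ray("top",u.mean(),v.mean(),.035)[:2]-s).round(4))
E
```

```text
W 273 z 0.0358 off [-0.0012 -0.0015]
L 267 z 0.0352 off [-0.0016 -0.004 ]
D 260 z 0.0356 off [-0.0014 -0.0017]
K 262 z 0.0356 off [-0.0014 -0.0016]
```

All four are within about 4 mm of centre, with their tops at 35 mm as expected.

```bash
python3 -c "
from station import ctrl
print(ctrl.finish_job())"
```

```text
the job is handed in; nothing more can be done
None
```

The four filters stand on the rail in order, white by the sensor head through to black by the mirror mount; each is upright, released and within about 4 mm of its seat centre, and I handed the job in after about 35 s of robot time (no verdict was returned).

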